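Pack the fan-maker's drawer full and shut it

ROBOT

A 7-joint arm with a two-finger parallel gripper is mounted at the origin on the work surface. World frame = base frame: x ahead of the robot, y to its left, z up, the work surface at z = 0. Lengths are in m, angles in rad, forces in N, time in s.
With the tool pointing down it reaches from about 0.425 to 0.875 m from the base axis. Payload 9.9 kg.
Tool frame: the origin (TCP) lies between the finger pads; the fingertips stand 17 mm ahead of it and the grasp point (between the pads) lies 2 mm behind it; z points along the fingers, y is the line along which they close (so a half turn about z gives the same grasp; the last joint's range is limited). The gripper opens to 85 mm and grips with 20 to 120 N. Pads are 22 mm wide; open, the fingers measure 114 mm over their backs; the gripper's body (76 mm by 85 mm) begins 54 mm behind the grasp point. The pads swing forward as they close: fully open they stand 13 mm farther back than shut.
Start: joints at [1.159, 0.576, 0.025, 1.437, -0.015, 1.129, -0.057], TCP at [0.217, -0.639, 0.248] pointing down, gripper open.
Joint ranges: [-2.76, 2.76], [-0.34, 2.15], [-1.52, 1.57], [0.19, 2.46], [-1.09, 4.23], [0.17, 1.99], [-2.82, 2.82]. Speed limits (rad/s): [2.22, 2.22, 3.01, 3.01, 3.14, 3.14, 3.14].

INTERFACE

Orientations are given as [roll, pitch, yaw] about the fixed x, y, z axes, in that order (R = Rz(yaw) Ry(pitch) Rx(roll)).
In Python, from cell import manip, grab_frame, get_calibration gives the robot as it stands.
- The arm moves only by the shell command python3 -m creep 'ROWS' [FORCE]. ROWS is JSON, a list of rows, each an object of numbers: "hand": the finger opening in cm, from 0 to 8.54; "x", "y", "z": the shift along the tool's x, y, z in cm; "roll": the turn about the tool's z in rad. A call has 1 to 8 rows; each row shifts and turns the commanded pose from where the row before left it, along the tool's axes as they then stand; what a row does not reach is not made up. A row lasts 1/10 s, in which the tool goes at most 50 mm and 8.59 degrees, less where a joint would pass 70% of its speed; a pose out of reach is approached as far as the arm can. A call with a gripper value outside its range is refused whole. The fingers move at their own pace and stop on an object; FORCE is the grip in N (left out, the last holds). Time passes only in rows, so rows that do not move let the fingers close. It gives the time, the measured TCP pose, the force, the opening and the grip force at its end, in the units of the state.
- manip.read_state(): the state, without advancing time (a new reading comes with each control period).
- grab_frame(name): name is "side" or "top" or "wrist"; returns the picture (384x512x3 uint8, red, green, blue); there is no depth.
- get_calibration(name): a dict with "fx", "fy", "cx", "cy" (pixels), "dist" ([k1, k2, p1, p2, k3] as OpenCV has them; the pictures are not rectified), "extrinsics" (4x4, takes a point from camera to world coordinates). Camera axes: x right, y down, z forward; pixel columns grow to the right and rows downward; lengths in m; the calibration is good to about 2 mm. A picture is of the moment at which its call begins: read the wrist's pose just before it. get_calibration takes no time and is no camera call; for the wrist camera it gives the pose at the moment of the call.
- manip.close_job(): hands the job in; it is judged then, once.
The state is a dict: "t": time; "qpos": joint angles; "qd": joint speeds; "joint_torque": joint torques, N m; "tcp_pos": TCP position; "tcp_rot": TCP orientation; "ft_force": force on the tool from outside, world axes, zero at the start; "torque": the same for the moment, N m; "gripper_width": opening from 0.0 (shut) to 1.0 (fully open); "grasp_force": force on a finger pad.
Only numpy, scipy, OpenCV 4.12 (cv2) and the standard library are available. Lean on these libraries where they do the work, as an engineer would, in place of code of your own. Each camera call takes 0.05 s, during which the arm holds its last target. There are 200 camera calls.

TASK

Pack up the fan-maker's little chest: the round glue jar and the wooden pressing block that stand on the mat belong in its open drawer, with the printing block and the rivet tin that stand loose in its hidden rear part. The drawer does not come out any farther and only just holds all four, so crowd them back snugly until all of them stand flat on the drawer's floor in one row, then push the drawer fully shut without slamming it. Keep the glue jar upright and leave everything else on the table where it lies.

Things in the scene. Friction and masses are not known exactly. Their poses are not given: they have to be found in the camera images.
- chest: Dark wooden chest, fixed, 247 deep (x) x 304 wide (y) x 87 high, with three narrow drawers side by side, 98 apart; the middle one is open, the outer two never open. Origin: centre of its underside; x runs from front to back. Front face, also the front edge of the 12 thick top board, at x = -123.5; the board's underside is 75 above the table. A folded fan 16 high lies on top at x 70 to 100.
- drawer (a joint): The middle drawer: 0 = fully shut, 0.080 = out as far as it comes, where it starts. It opens towards the chest's -x. A plain wooden runner: about 9 N moves it either way and it stays where it is left, so pushing hard on its contents starts to shut it. When open, the rear of its inside (225 minus the opening) stays hidden under the chest's top board.
- drawer_in (a point): Centre of the drawer's inner floor, 16 above the table; axes as the chest's; moves with the drawer. Inside 225 long (x) x 70 wide (y). Above the floor: side walls 24 high (7 thick), rear wall 36 high, front panel 58.5 high (14 thick, 94 wide).
- drawer_face (a point): Point on the outer face of the drawer's front panel, on its middle line, 66 above the table (8.5 below the panel's top); x points into the drawer. The drawer's brass knob, 18 in diameter, stands 22 out from the face, centred 39.5 above the table.
- glue_jar: Round white plastic glue jar, 60 in diameter, 28 high to the shoulder, with a grey screw cap 34 in diameter from 34 to 54 high; its foot is bevelled (54 in diameter at the floor, full at 4 high). About 150 g. Origin at the centre of its underside, z up.
- press_block: Pale wooden pressing block: 50 (x) x 66 (y) base, 26 high, on a 3 thick felt sole (counted in the 26) set in 2 all round; on top a bar grip 44 long (x), 20 thick (y), from 26 to 54 high. About 110 g. It takes least room in the drawer with its 66 side across the drawer. Origin at the centre of its underside, z up.
- stamp_block: Brown wooden printing block that stands loose in the rear of the drawer, under the top board: base 54 (x) x 62 (y), 26 high, with a round knob, 26 in diameter, up to 54. About 100 g. Origin at the centre of its underside.
- rivet_tin: Round metal rivet tin that stands loose in the drawer in front of the printing block, also under the top board at first: 58 in diameter, 34 high, with a dark knob, 24 in diameter, from 42 to 54. About 130 g. Origin at the centre of its underside.
- glue_bottle: Bystander: tall white glue bottle, 54 in diameter, 150 high; origin at the centre of its underside.
- peg_a: Bystander: pink clothes peg lying down, 72 long (x), 14 high.
- peg_b: Bystander: green clothes peg lying down, 72 long (x), 14 high.
- scissors: Bystander: scissors lying flat, about 185 long (x; blades to +x), 75 wide, 9 high.
- marker: Bystander: marker pen lying down, 135 long (x), 12 high.
- rib_bundle: Bystander: bundle of bamboo ribs lying down, 240 long (x), 34 wide, 17 high.

How it is judged:
By the outcome, as a careful person would: the job done as asked, in the order asked, and still so for the second after the job is handed in, with the robot touching nothing.
It also fails if it takes over 67 s, if anything falls off the work surface, if the arm or the gripper's body presses on something with over 40 N, if the wrist force passes 120 N, or if a joint passes its speed limit or range.

## Working session

There is one attempt and no reset: what is moved stays moved. The work goes in short steps, Python scripts to look and compute and a shell command to move; the robot and the scene stay as the last step left them, time stands still between calls to the robot, and variables do not carry over. Pictures are saved under pics/ and viewed, at most 10 in all, crops included, and the job is handed in when it is done.

```bash
mkdir -p pics; ls; python3 - <<'E'
from cell import manip, grab_frame, get_calibration
import cv2,numpy as np
np.set_printoptions(precision=4,suppress=True)
for n in("top","side"):
    cv2.imwrite(f"pics/{n}0.png",cv2.resize(grab_frame(n)[...,::-1],(800,600),interpolation=cv2.INTER_CUBIC))
    c=get_calibration(n);print(n,c["fx"],c["fy"],c["cx"],c["cy"],c["dist"]);print(np.array(c["extrinsics"]))
s=manip.read_state();print(s["t"],s["tcp_pos"],s["tcp_rot"],s["gripper_width"],s["ft_force"])
E
```

```text
pics
top 347.15182060769826 347.15182060769826 252.04877378550935 193.54546723504484 [-0.0772  0.      0.      0.      0.    ]
[[ 0.0296 -0.9932  0.1126  0.4174]
 [-0.9995 -0.0302 -0.0039  0.0104]
 [ 0.0073 -0.1124 -0.9936  1.0061]
 [ 0.      0.      0.      1.    ]]
side 459.0356881075182 459.0356881075182 256.37330813097884 187.37985963729295 [0.0601 0.     0.     0.     0.    ]
[[-0.7471 -0.4699  0.4701 -0.0776]
 [-0.6647  0.5294 -0.5272  0.6491]
 [-0.0012 -0.7064 -0.7078  0.9613]
 [ 0.      0.      0.      1.    ]]
0.1 [ 0.2172 -0.6387  0.2475] [-3.1401  0.0001  0.3279] 1.0008211469098987 [ 0.6368 -0.1343 -0.5521]
```

View pics/top0.png

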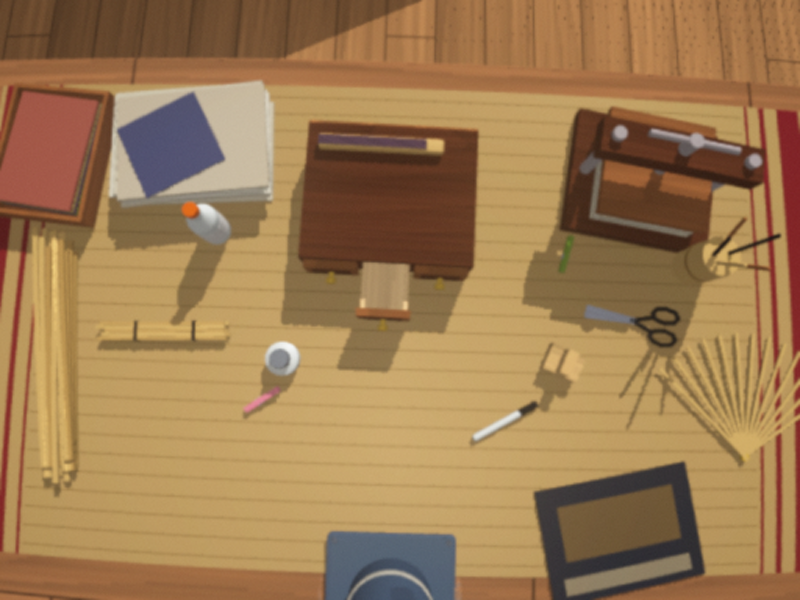

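View pics/side0.png

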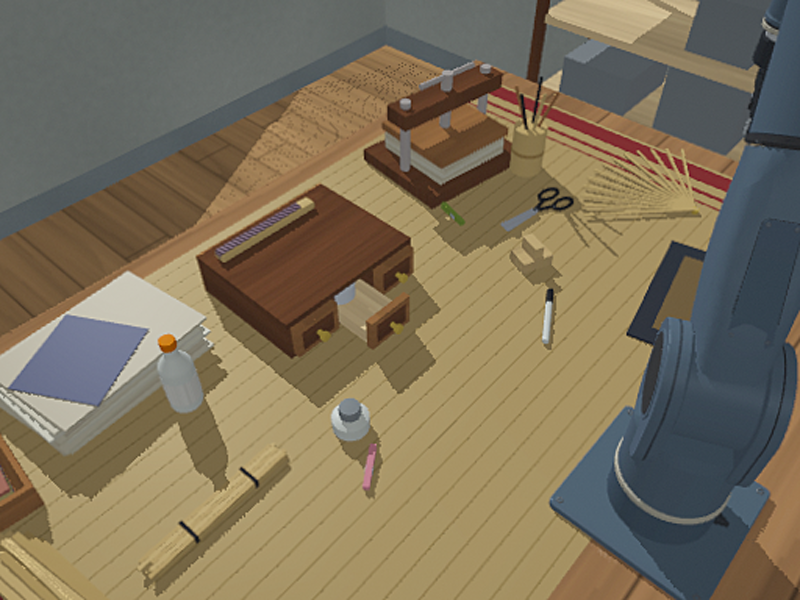

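The top view shows the jar cap at (282,358), the press block at (562,363), the drawer front panel at about (383,312) and the board's front edge from (300,260) to (472,268). The side view shows the drawer open with its visible part empty, and the jar and block upright.

```bash
cat > h.py <<'E'
from cell import manip, grab_frame, get_calibration
import cv2,numpy as np
np.set_printoptions(precision=4,suppress=True)
def w(cal,u,v,z,scale=1.0):
    """pixel (in a picture enlarged by scale) -> world point at height z"""
    K=np.array([[cal["fx"],0,cal["cx"]],[0,cal["fy"],cal["cy"]],[0,0,1]])
    p=np.array([[[(u+.5)/scale-.5,(v+.5)/scale-.5]]],float)
    n=cv2.undistortPoints(p,K,np.array(cal["dist"],float))[0,0]
    E=np.array(cal["extrinsics"]);d=E[:3,:3]@[n[0],n[1],1];o=E[:3,3]
    return o+d*(z-o[2])/d[2]
def px(cal,P):
    K=np.array([[cal["fx"],0,cal["cx"]],[0,cal["fy"],cal["cy"]],[0,0,1]])
    E=np.linalg.inv(np.array(cal["extrinsics"]))
    return cv2.projectPoints(np.array(P,float).reshape(-1,3),cv2.Rodrigues(E[:3,:3])[0],E[:3,3],K,np.array(cal["dist"],float))[0][:,0]
def st():
    s=manip.read_state();print("t %.2f"%s["t"],np.array(s["tcp_pos"]),np.array(s["tcp_rot"]),"w",round(s["gripper_width"],3),"F",np.array(s["ft_force"]),s["grasp_force"])
E
python3 - <<'E'
from h import *
c=get_calibration("top");s=1.5625
for n,u,v,z in[("cap",282,358,.054),("press bar",563,362,.054),("FL",300,260,.087),("FR",472,268,.087),("BL",311,122,.087),("BR",478,130,.087),("panelL",357,317,.0745),("panelR",408,320,.0745),("bottle",193,209,.150),("markertip",536,405,.01),("peg",268,398,.01)]:
    print(n,w(c,u,v,z,s))
cw=get_calibration("wrist");print(cw["fx"],cw["cx"],cw["cy"]);
from scipy.spatial.transform import Rotation as R
s=manip.read_state();T=np.eye(4);T[:3,:3]=R.from_euler("xyz",s["tcp_rot"]).as_matrix();T[:3,3]=s["tcp_pos"]
print(T);print(np.linalg.inv(T)@np.array(cw["extrinsics"]))
import cv2
cv2.imwrite("pics/tc.png",cv2.resize(grab_frame("top")[210:260,330:390][...,::-1],(720,600),interpolation=cv2.INTER_CUBIC))
E
```

```text
cap [0.4219 0.2    0.054 ]
press bar [ 0.4291 -0.2942  0.054 ]
FL [0.5906 0.1711 0.087 ]
FR [ 0.5857 -0.1255  0.087 ]
BL [0.8423 0.1651 0.087 ]
BR [ 0.8369 -0.134   0.087 ]
panelL [0.4962 0.07   0.0745]
panelR [ 0.4936 -0.018   0.0745]
bottle [0.6587 0.3408 0.15  ]
markertip [ 0.35   -0.2582  0.01  ]
peg [0.3487 0.2309 0.01  ]
287.8377713790928 254.8499262379707 192.11145390881103
[[ 0.9467  0.322  -0.0005  0.2172]
 [ 0.322  -0.9467  0.0014 -0.6387]
 [-0.0001 -0.0015 -1.      0.2475]
 [ 0.      0.      0.      1.    ]]
[[ 0.0001 -0.9573 -0.2892  0.0728]
 [ 1.      0.      0.0005 -0.    ]
 [-0.0005 -0.2892  0.9573 -0.1251]
 [ 0.      0.      0.      1.    ]]
```

```bash
python3 -m creep '[{"x":3.8,"y":-3.1},{"x":3.8,"y":-3.1},{"x":3.8,"y":-3.1},{"x":3.8,"y":-3.1},{"x":3.8,"y":-3.1},{"x":3.8,"y":-3.1},{"x":3.8,"y":-3.1},{"x":3.8,"y":-3.1}]'
python3 - <<'E'
from h import *
st()
c=get_calibration("wrist");im=grab_frame("wrist");print(px(c,[[.429,-.294,.054]]))
cv2.imwrite("pics/w1.png",cv2.resize(im[...,::-1],(800,600),interpolation=cv2.INTER_CUBIC))
import pickle;pickle.dump((c,im),open("w1.pkl","wb"))
E
```

```text
t 0.15 [ 0.2172 -0.6388  0.2476] [-3.1403  0.      0.3278] w 1.003 F [-0.254  -0.7754 -0.2773] 0.0
[[ -17.8121 -146.8021]]invalid input
```

View pics/w1.png

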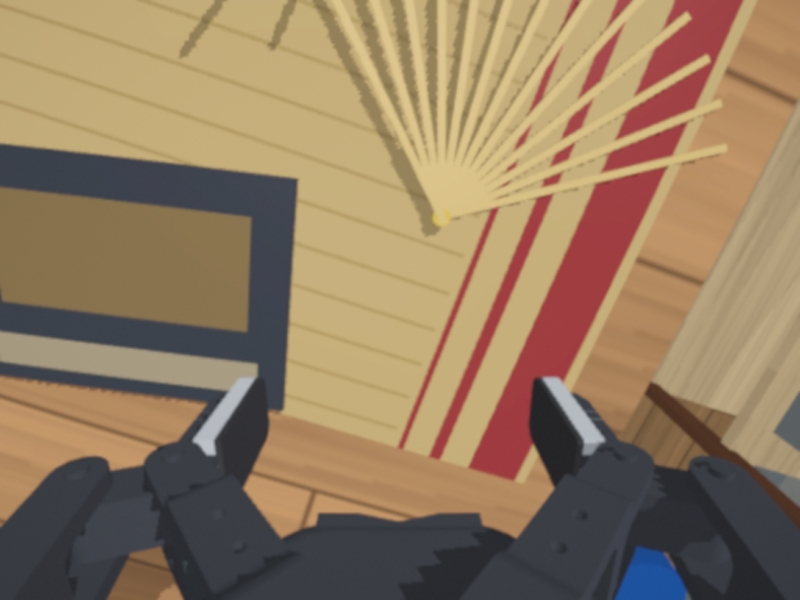

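The wrist view shows only the mat's edge, the open fan and the gripper fingers, so the move was refused. I'll include every key in each row.

```bash
python3 -m creep '[{"hand":8.5,"x":3.8,"y":-3.1,"z":0,"roll":0},{"hand":8.5,"x":3.8,"y":-3.1,"z":0,"roll":0},{"hand":8.5,"x":3.8,"y":-3.1,"z":0,"roll":0},{"hand":8.5,"x":3.8,"y":-3.1,"z":0,"roll":0},{"hand":8.5,"x":3.8,"y":-3.1,"z":0,"roll":0},{"hand":8.5,"x":3.8,"y":-3.1,"z":0,"roll":0},{"hand":8.5,"x":3.8,"y":-3.1,"z":0,"roll":0},{"hand":8.5,"x":3.8,"y":-3.1,"z":0,"roll":0}]'
python3 - <<'E'
from h import *
st()
c=get_calibration("wrist");im=grab_frame("wrist");print(px(c,[[.429,-.294,.054]]))
cv2.imwrite("pics/w2.png",cv2.resize(im[...,::-1],(800,600),interpolation=cv2.INTER_CUBIC))
import pickle;pickle.dump((c,im),open("w2.pkl","wb"))
E
```

```text
t: 1.0
tcp_pos: [0.426, -0.3046, 0.2484]
tcp_rot: [3.141, -0.0, 0.328]
ft_force: [0.8, -0.3, -0.0]
gripper_width: 0.995
grasp_force: 0.0
t 1.00 [ 0.426  -0.3046  0.2484] [ 3.1414 -0.0002  0.3276] w 0.995 F [ 0.7887 -0.2733 -0.0493] 0.0
[[246.6573 166.7495]]
```

View pics/w2.png

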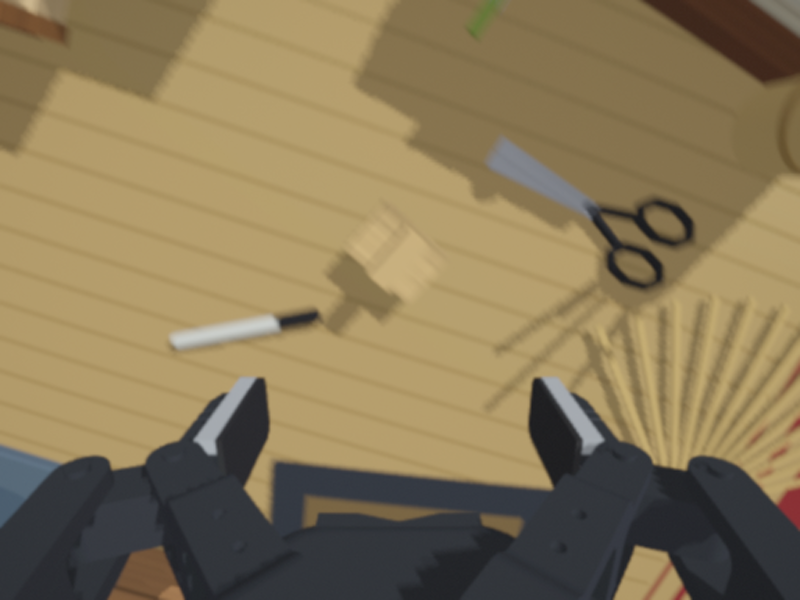

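The block is at about (390,250), rotated, with low contrast against the mat. I'll zoom in on it.

```bash
python3 - <<'E'
import pickle,cv2,numpy as np
c,im=pickle.load(open("w2.pkl","rb"))
cr=im[122:212,195:295][...,::-1].astype(float)
cr=np.clip((cr-60)*1.45,0,255).astype(np.uint8)
cv2.imwrite("pics/w2c.png",cv2.resize(cr,(600,540),interpolation=cv2.INTER_CUBIC))
E
```

```text
(no output)
```

View pics/w2c.png

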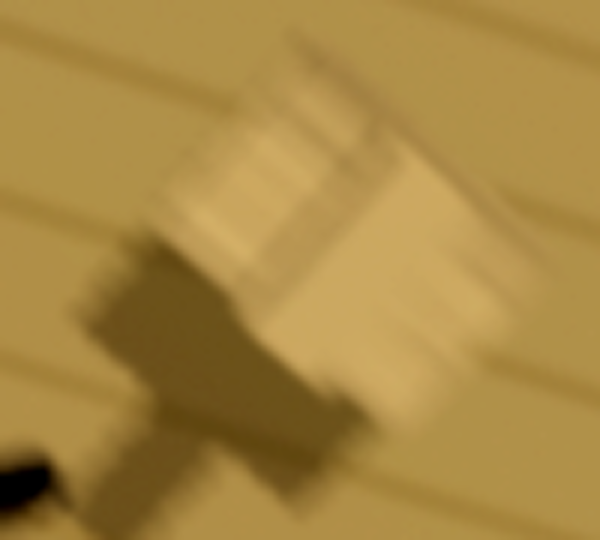

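```bash
cat >> h.py <<'E'
def fit(cal,M,uv,p0):
    """least-squares x,y,yaw of model points M (object frame) seen at uv"""
    from scipy.optimize import least_squares
    M=np.array(M,float);uv=np.array(uv,float)
    def P(p):
        c,s=np.cos(p[2]),np.sin(p[2]);return np.c_[p[0]+c*M[:,0]-s*M[:,1],p[1]+s*M[:,0]+c*M[:,1],M[:,2]]
    r=least_squares(lambda p:(px(cal,P(p))-uv).ravel(),p0,loss="soft_l1")
    return r.x,(px(cal,P(r.x))-uv)
E
python3 - <<'E'
from h import *
import pickle
c,im=pickle.load(open("w2.pkl","rb"))
cr=np.array([[290,35],[550,265],[160,225],[385,435],[262,325],[405,145]],float)
uv=(cr+.5)/6-.5+[195,122]
M=np.array([[25,33,0],[25,-33,0],[-25,33,26],[-25,-33,26],[-22,10,54],[22,10,54]])/1e3
p,r=fit(c,M,uv,[.43,-.294,-.32]);print(p);print(r)
p,r=fit(c,M[:4],uv[:4],[.43,-.294,-.32]);print(p);print(r)
M=np.array([[25,33,0],[25,-33,0],[-25,-33,0],[-25,33,0],[25,33,26],[25,-33,26],[-25,-33,26],[-25,33,26],[22,10,54],[22,-10,54],[-22,-10,54],[-22,10,54]])/1e3
E
```

```text
[ 0.431  -0.3029 -0.4346]
[[ 6.6088 -0.1425]
 [-0.2828 -3.147 ]
 [-0.2339 -0.0211]
 [ 1.195   0.6362]
 [-3.1911 -0.4015]
 [-0.173   1.6511]]
[ 0.4303 -0.3025 -0.4472]
[[ 6.4935  0.2004]
 [-0.8578 -2.3791]
 [-0.7267 -0.0282]
 [ 0.26    1.0803]]
```

```bash
python3 -m creep '[{"hand":8.5,"x":0,"y":0,"z":1.2,"roll":0.14},{"hand":8.5,"x":0,"y":0,"z":1.2,"roll":0.14},{"hand":8.5,"x":0,"y":0,"z":1.2,"roll":0.14},{"hand":8.5,"x":0,"y":0,"z":1.2,"roll":0.14},{"hand":8.5,"x":0,"y":0,"z":1.2,"roll":0.14},{"hand":8.5,"x":0,"y":0,"z":0,"roll":0},{"hand":8.5,"x":0,"y":0,"z":0,"roll":0}]'
python3 - <<'E'
from h import *
st()
c=get_calibration("wrist");im=grab_frame("wrist");q=px(c,[[.431,-.303,.03]])[0];print(q)
import pickle;pickle.dump((c,im),open("w3.pkl","wb"))
a,b=int(q[0])-60,int(q[1])-50
print(a,b)
cr=im[b:b+100,a:a+120][...,::-1].astype(float);cr=np.clip((cr-90)*1.9,0,255).astype(np.uint8)
cv2.imwrite("pics/w3.png",cv2.resize(cr,(720,600),interpolation=cv2.INTER_CUBIC))
E
```

```text
t: 1.75
tcp_pos: [0.4253, -0.3064, 0.1884]
tcp_rot: [3.142, 0.001, -0.368]
ft_force: [-0.4, -0.4, 0.5]
gripper_width: 1.0
grasp_force: 0.0
t 1.75 [ 0.4253 -0.3064  0.1884] [ 3.1415  0.0005 -0.3679] w 1.0 F [-0.4351 -0.3981  0.4724] 0.0
[248.9935 176.2937]
188 126
```

View pics/w3.png

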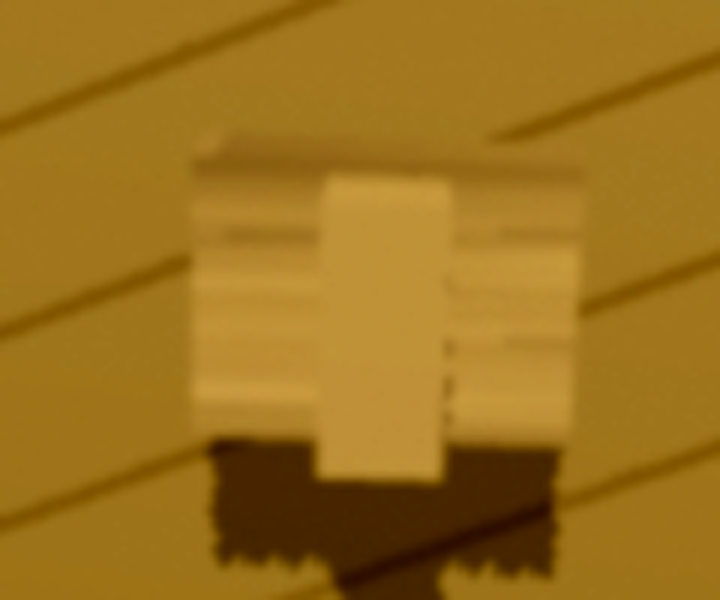

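Now the block is clear: the bar top's corners are (328,177), (453,180), (443,482), (315,479), and the block top spans (192,160) to (570,443). The tool is nearly aligned with it.

```bash
python3 - <<'E'
from h import *
import pickle
from scipy.spatial.transform import Rotation as R
c,im=pickle.load(open("w3.pkl","rb"))
cr=np.array([[328,177],[453,180],[443,482],[315,479],[192,163],[587,172],[570,443],[193,437]],float)
uv=(cr+.5)/6-.5+[188,126]
M=np.array([[22,10,54],[22,-10,54],[-22,-10,54],[-22,10,54],[25,33,26],[25,-33,26],[-25,-33,26],[-25,33,26]])/1e3
p,r=fit(c,M,uv,[.43,-.294,-.37]);print(p);print(r)
s=manip.read_state();Rt=R.from_euler("xyz",s["tcp_rot"]).as_matrix()
print("shift tool mm",1e3*Rt.T@(np.r_[p[:2],.042]-s["tcp_pos"]),"roll",s["tcp_rot"][2]-p[2])
E
```

```text
[ 0.4294 -0.3055 -0.3979]
[[-0.9609  4.327 ]
 [ 0.1445  4.4768]
 [ 0.0373 -0.3205]
 [ 0.4368 -0.4126]
 [ 0.0374 -2.0044]
 [ 0.0292 -1.5393]
 [-0.0059  0.5921]
 [ 0.0895 -0.1936]]
shift tool mm [  3.1791  -2.456  146.7564] roll 0.029726554918870496
```

```bash
python3 - <<'E'
from h import *
import pickle
from scipy.spatial.transform import Rotation as R
c,im=pickle.load(open("w3.pkl","rb"))
cr=np.array([[443,482],[315,479],[570,443],[193,437],[328,177],[453,180]],float)
uv=(cr+.5)/6-.5+[188,126]
M=np.array([[-22,-10,54],[-22,10,54],[-25,-33,26],[-25,33,26],[22,10,26],[22,-10,26]])/1e3
p,r=fit(c,M,uv,[.43,-.294,-.37]);print(p);print(r)
M=np.array([[25,33,26],[25,-33,26],[25,33,0],[25,-33,0],[22,10,54]])/1e3
cs,sn=np.cos(p[2]),np.sin(p[2])
print((px(c,np.c_[p[0]+cs*M[:,0]-sn*M[:,1],p[1]+sn*M[:,0]+cs*M[:,1],M[:,2]])-[188,126]+.5)*6)
s=manip.read_state();Rt=R.from_euler("xyz",s["tcp_rot"]).as_matrix()
print("shift tool mm",1e3*Rt.T@(np.r_[p[:2],.042]-s["tcp_pos"]),"roll",s["tcp_rot"][2]-p[2])
E
```

```text
[ 0.4291 -0.3053 -0.3973]
[[-0.0101 -0.007 ]
 [ 0.3963 -0.0855]
 [-0.0526  0.8647]
 [ 0.0613  0.1198]
 [ 0.2088 -0.3716]
 [-0.7303 -0.2928]]
[[192.3438 153.5367]
 [587.1799 165.0566]
 [209.0939 131.6739]
 [572.5102 142.3167]
 [322.2838 205.6116]]
shift tool mm [  2.8553  -2.5138 146.7562] roll 0.029060031774340023
```

```bash
python3 -m creep '[{"hand":5,"x":0.29,"y":-0.25,"z":4,"roll":0.03},{"hand":5,"x":0,"y":0,"z":4,"roll":0},{"hand":5,"x":0,"y":0,"z":4,"roll":0},{"hand":5,"x":0,"y":0,"z":2,"roll":0},{"hand":5,"x":0,"y":0,"z":0,"roll":0},{"hand":1,"x":0,"y":0,"z":0,"roll":0},{"hand":1,"x":0,"y":0,"z":0,"roll":0},{"hand":1,"x":0,"y":0,"z":0,"roll":0}]' 40;  python3 -m creep '[{"hand":1,"x":0,"y":0,"z":0,"roll":0},{"hand":1,"x":0,"y":0,"z":0,"roll":0},{"hand":1,"x":0,"y":0,"z":0,"roll":0}]' 40
```

```text
t: 2.6
tcp_pos: [0.4299, -0.3059, 0.0501]
tcp_rot: [3.141, -0.003, -0.402]
ft_force: [-0.7, -0.0, 5.9]
gripper_width: 0.225
grasp_force: 40.8
t: 2.9
tcp_pos: [0.4299, -0.3059, 0.0501]
tcp_rot: [3.141, -0.003, -0.402]
ft_force: [-0.5, 0.5, 7.0]
gripper_width: 0.225
grasp_force: 41.0
```

```bash
python3 -m creep '[{"hand":1,"x":0,"y":0,"z":-4,"roll":0},{"hand":1,"x":0,"y":0,"z":-4.5,"roll":-0.127},{"hand":1,"x":0,"y":0,"z":-4.5,"roll":-0.127},{"hand":1,"x":0,"y":0,"z":-4.5,"roll":-0.127},{"hand":1,"x":0,"y":-4.8,"z":0,"roll":0},{"hand":1,"x":0,"y":-4.8,"z":0,"roll":0},{"hand":1,"x":0,"y":-4.8,"z":0,"roll":0},{"hand":1,"x":0,"y":-4.8,"z":0,"roll":0}]';  python3 -m creep '[{"hand":1,"x":0,"y":-4.8,"z":0,"roll":0},{"hand":1,"x":0,"y":-4.8,"z":0,"roll":0},{"hand":1,"x":0,"y":-4,"z":0,"roll":0},{"hand":1,"x":0,"y":0,"z":0,"roll":0},{"hand":1,"x":0,"y":0,"z":0,"roll":0}]'
python3 - <<'E'
from h import *
st()
c=get_calibration("wrist");im=grab_frame("wrist");print(px(c,[[.495,.026,.0745]]))
import pickle;pickle.dump((c,im),open("w4.pkl","wb"))
cv2.imwrite("pics/w4.png",cv2.resize(im[...,::-1],(800,600),interpolation=cv2.INTER_CUBIC))
E
```

```text
t: 3.7
tcp_pos: [0.4327, -0.1116, 0.2245]
tcp_rot: [3.141, -0.002, -0.021]
ft_force: [1.3, 0.7, -1.5]
gripper_width: 0.225
grasp_force: 39.8
t: 4.2
tcp_pos: [0.4358, 0.0234, 0.224]
tcp_rot: [3.141, -0.001, -0.018]
ft_force: [-1.3, -0.9, -0.6]
gripper_width: 0.227
grasp_force: 39.8
t 4.20 [0.4358 0.0234 0.224 ] [ 3.1415 -0.0012 -0.0184] w 0.227 F [-1.3033 -0.9003 -0.6232] 39.84662711620331
[[250.4268 121.0734]]
```

View pics/w4.png

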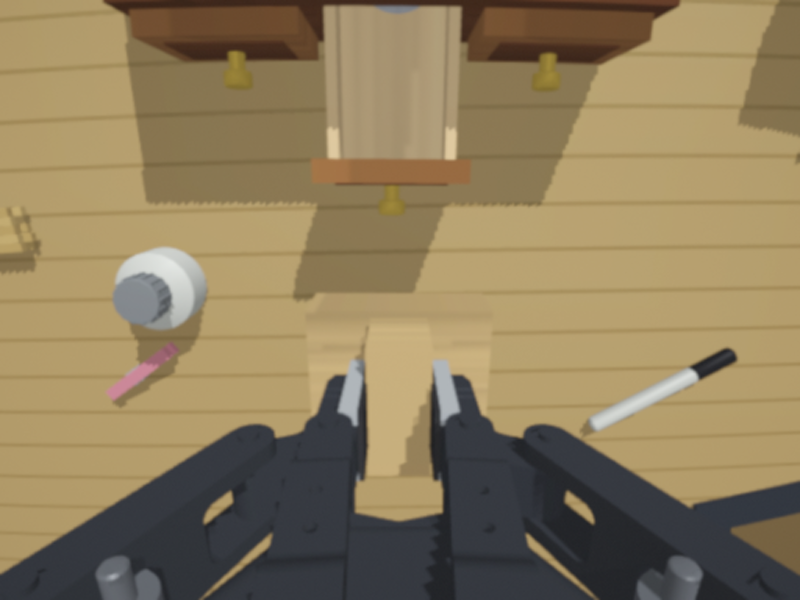

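The drawer shows cleanly: panel top corners at (312,160), (470,160), (470,183), (312,183), a sliver of the tin at (398,5), and the jar cap centred near (142,300). The block hangs straight in the fingers.

```bash
python3 - <<'E'
from h import *
import pickle
from scipy.spatial.transform import Rotation as R
c,im=pickle.load(open("w4.pkl","rb"))
S=1.5625
g=cv2.cvtColor(im,cv2.COLOR_RGB2GRAY).astype(int)
# subpixel-ish edges of panel top
r=int(171/S); print("row",r,im[r,196:206,:].tolist(),im[r,296:306,:].tolist())
print("col",[ (v,im[v,250].tolist()) for v in range(98,122)])
uv=(np.array([[312,160],[470,160],[470,183],[312,183]],float)+.5)/S-.5
M=np.array([[14,47,74.5],[14,-47,74.5],[0,-47,74.5],[0,47,74.5]])/1e3
p,res=fit(c,M,uv,[.495,.026,-.02]);print("drawer_face",p);print(res)
for n,u,v,z in[("capL",113,299,.054),("capR",170,299,.054),("capC",142,299,.054),("edgeL",106,2,.087),("edgeR",678,2,.087),("knob",391,200,.0395),("wallL",326,130,.04),("wallR",460,130,.04),("bodyR",206,290,.028)]:print(n,w(c,u,v,z,S))
E
```

```text
row 109 [[139, 121, 83], [139, 120, 82], [144, 120, 80], [153, 119, 76], [161, 118, 72], [164, 117, 71], [164, 118, 71], [164, 117, 71], [163, 116, 71], [163, 116, 71]] [[152, 107, 65], [152, 106, 65], [152, 107, 66], [151, 107, 66], [150, 109, 69], [144, 116, 78], [141, 120, 83], [140, 121, 84], [140, 121, 84], [140, 121, 84]]
col [(98, [165, 146, 112]), (99, [165, 145, 112]), (100, [164, 144, 110]), (101, [160, 133, 98]), (102, [153, 114, 76]), (103, [151, 107, 67]), (104, [151, 107, 66]), (105, [151, 107, 66]), (106, [151, 107, 66]), (107, [150, 107, 66]), (108, [150, 106, 65]), (109, [150, 106, 65]), (110, [150, 106, 65]), (111, [151, 107, 66]), (112, [151, 107, 66]), (113, [150, 106, 64]), (114, [150, 106, 66]), (115, [150, 106, 65]), (116, [142, 99, 60]), (117, [125, 88, 53]), (118, [126, 100, 49]), (119, [148, 125, 56]), (120, [154, 132, 57]), (121, [154, 131, 56])]
drawer_face [ 0.4984  0.0263 -0.0187]
[[-0.8142 -0.454 ]
 [ 0.7353 -0.4519]
 [ 0.0896  0.5136]
 [-0.0505  0.5073]]
capL [0.4245 0.2222 0.054 ]
capR [0.4238 0.1814 0.054 ]
capC [0.4241 0.2014 0.054 ]
edgeL [0.5962 0.1737 0.087 ]
edgeR [ 0.5906 -0.1266  0.087 ]
knob [0.4863 0.0271 0.0395]
wallL [0.5319 0.0682 0.04  ]
wallR [ 0.5303 -0.0187  0.04  ]
bodyR [0.4228 0.1669 0.028 ]
```

```bash
python3 -m creep '[{"hand":1,"x":4.1,"y":-0.2,"z":0,"roll":0},{"hand":1,"x":4.1,"y":-0.2,"z":0,"roll":0},{"hand":1,"x":4.05,"y":0,"z":3,"roll":0},{"hand":1,"x":0,"y":0,"z":4,"roll":0},{"hand":1,"x":0,"y":0,"z":0,"roll":0},{"hand":1,"x":0,"y":0,"z":0,"roll":0},{"hand":1,"x":0,"y":0,"z":0,"roll":0}]'
```

```text
t: 4.95
tcp_pos: [0.5585, 0.0234, 0.1555]
tcp_rot: [3.142, -0.002, -0.022]
ft_force: [0.2, -0.2, -0.8]
gripper_width: 0.223
grasp_force: 39.8
```

```bash
python3 -m creep '[{"hand":1,"x":0,"y":-0.18,"z":3,"roll":-0.003},{"hand":1,"x":0,"y":0,"z":2,"roll":0},{"hand":1,"x":0,"y":0,"z":1,"roll":0},{"hand":1,"x":0,"y":0,"z":1,"roll":0},{"hand":1,"x":0,"y":0,"z":0,"roll":0}]';python3 -m creep '[{"hand":1,"x":0,"y":0,"z":0.5,"roll":0},{"hand":1,"x":0,"y":0,"z":0.5,"roll":0},{"hand":1,"x":0,"y":0,"z":0.5,"roll":0},{"hand":1,"x":0,"y":0,"z":0.3,"roll":0},{"hand":1,"x":0,"y":0,"z":0,"roll":0},{"hand":1,"x":0,"y":0,"z":0,"roll":0}]'
```

```text
t: 5.45
tcp_pos: [0.5581, 0.0259, 0.0836]
tcp_rot: [3.142, -0.0, -0.018]
ft_force: [-0.6, 0.7, -0.9]
gripper_width: 0.226
grasp_force: 39.9
t: 6.05
tcp_pos: [0.5583, 0.026, 0.0661]
tcp_rot: [-3.142, -0.001, -0.018]
ft_force: [-2.6, 0.3, 7.4]
gripper_width: 0.226
grasp_force: 40.9
```

```bash
python3 -m creep '[{"hand":1,"x":0.3,"y":0,"z":-0.1,"roll":0},{"hand":1,"x":0.4,"y":0,"z":0,"roll":0},{"hand":1,"x":0.4,"y":0,"z":0,"roll":0},{"hand":1,"x":0.4,"y":0,"z":0,"roll":0},{"hand":1,"x":0.2,"y":0,"z":0,"roll":0},{"hand":1,"x":0,"y":0,"z":0,"roll":0}]';python3 -m creep '[{"hand":3.5,"x":0,"y":0,"z":0,"roll":0},{"hand":3.5,"x":0,"y":0,"z":0,"roll":0},{"hand":3.5,"x":-0.5,"y":0,"z":-2,"roll":0},{"hand":3.5,"x":-2.0,"y":0,"z":-4,"roll":0},{"hand":0,"x":-2.0,"y":0,"z":-2,"roll":0},{"hand":0,"x":0,"y":0,"z":0,"roll":0},{"hand":0,"x":0,"y":0,"z":0,"roll":0}]'
python3 - <<'E'
from h import *
st()
c=get_calibration("wrist");im=grab_frame("wrist")
import pickle;pickle.dump((c,im),open("w5.pkl","wb"))
cv2.imwrite("pics/w5.png",cv2.resize(im[...,::-1],(800,600),interpolation=cv2.INTER_CUBIC))
E
```

```text
t: 6.65
tcp_pos: [0.5755, 0.0257, 0.0664]
tcp_rot: [-3.142, -0.0, -0.018]
ft_force: [-1.0, -0.1, -0.4]
gripper_width: 0.221
grasp_force: 40.0
t: 7.35
tcp_pos: [0.5304, 0.0266, 0.1471]
tcp_rot: [-3.141, -0.002, -0.018]
ft_force: [0.2, 0.5, -0.8]
gripper_width: -0.001
grasp_force: 0.0
t 7.35 [0.5304 0.0266 0.1471] [-3.1414 -0.0015 -0.0181] w -0.001 F [ 0.2115  0.5203 -0.7813] 0.0
```

View pics/w5.png

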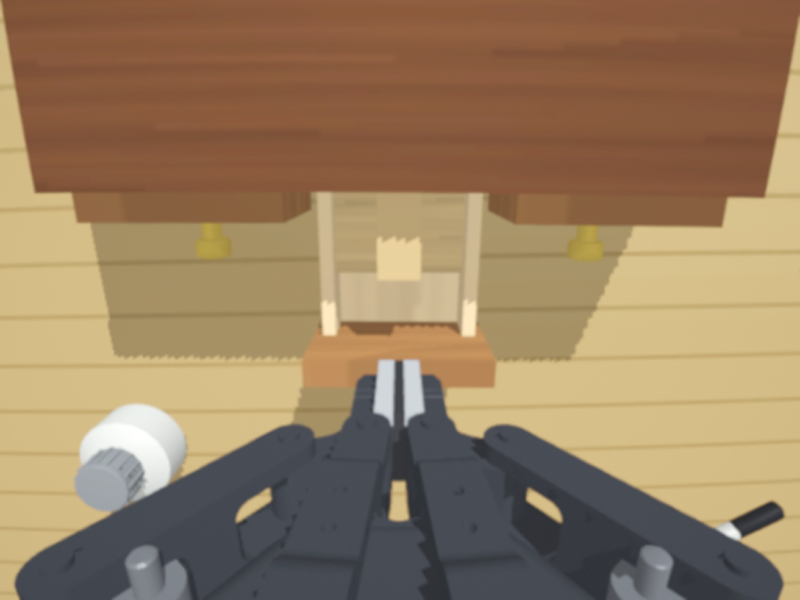

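The block stands square in the drawer, bar end at (398,260) and front edge at v≈272. The shut fingers are over the gap in front of it. Now I'll lower them and push.

```bash
python3 -m creep '[{"hand":0,"x":0,"y":0.09,"z":3,"roll":0},{"hand":0,"x":0,"y":0,"z":3,"roll":0},{"hand":0,"x":0,"y":0,"z":2.2,"roll":0},{"hand":0,"x":0,"y":0,"z":2,"roll":0},{"hand":0,"x":0,"y":0,"z":0,"roll":0},{"hand":0,"x":0,"y":0,"z":0,"roll":0}]';python3 -m creep '[{"hand":0,"x":0.3,"y":0,"z":0,"roll":0},{"hand":0,"x":0.3,"y":0,"z":0,"roll":0},{"hand":0,"x":0.3,"y":0,"z":0,"roll":0},{"hand":0,"x":0.3,"y":0,"z":0,"roll":0}]'
python3 -m creep '[{"hand":0,"x":0.3,"y":0,"z":0,"roll":0},{"hand":0,"x":0.3,"y":0,"z":0,"roll":0},{"hand":0,"x":0.3,"y":0,"z":0,"roll":0},{"hand":0,"x":0.2,"y":0,"z":0,"roll":0},{"hand":0,"x":0,"y":0,"z":0,"roll":0}]'
```

```text
t: 8.0
tcp_pos: [0.53, 0.0256, 0.0438]
tcp_rot: [3.141, 0.002, -0.018]
ft_force: [-1.0, -0.0, 0.5]
gripper_width: -0.003
grasp_force: 0.0
t: 8.4
tcp_pos: [0.5425, 0.0254, 0.0451]
tcp_rot: [-3.142, -0.001, -0.018]
ft_force: [-1.3, 0.6, 0.6]
gripper_width: -0.005
grasp_force: 0.5
t: 8.9
tcp_pos: [0.5536, 0.0252, 0.0445]
tcp_rot: [-3.141, -0.001, -0.018]
ft_force: [-0.0, -0.2, -0.2]
gripper_width: 0.0
grasp_force: 0.0
```

```bash
python3 -m creep '[{"hand":0,"x":0.2,"y":0,"z":0,"roll":0},{"hand":0,"x":0.2,"y":0,"z":0,"roll":0}]' | egrep 'pos|ft'
python3 -m creep '[{"hand":0,"x":0.2,"y":0,"z":0,"roll":0},{"hand":0,"x":0.1,"y":0,"z":0,"roll":0}]'| egrep 'pos|ft'
python3 -m creep '[{"hand":0,"x":0.1,"y":0,"z":0,"roll":0}]'| egrep 'pos|ft'
python3 -m creep '[{"hand":0,"x":0.1,"y":0,"z":0,"roll":0}]'| egrep 'pos|ft'
```

```text
tcp_pos: [0.5571, 0.0252, 0.0445]
ft_force: [-2.0, -0.2, 0.0]
tcp_pos: [0.5604, 0.0251, 0.0445]
ft_force: [-1.2, 0.6, 0.3]
tcp_pos: [0.5612, 0.025, 0.0445]
ft_force: [-0.6, 0.3, -0.2]
tcp_pos: [0.5621, 0.0251, 0.0445]
ft_force: [-0.8, -1.1, 0.6]
```

```bash
for i in 1; do python3 -m creep '[{"hand":0,"x":0.1,"y":0,"z":0,"roll":0}]' | egrep 'pos|ft'
python3 -m creep '[{"hand":0,"x":0.1,"y":0,"z":0,"roll":0}]'| egrep 'pos|ft'
python3 -m creep '[{"hand":0,"x":0.1,"y":0,"z":0,"roll":0}]'| egrep 'pos|ft'; python3 -m creep '[{"hand":0,"x":0,"y":0,"z":0,"roll":0}]'| egrep 'pos|ft'; done
```

```text
tcp_pos: [0.563, 0.025, 0.0445]
ft_force: [-1.6, -0.0, 0.1]
tcp_pos: [0.564, 0.025, 0.0445]
ft_force: [-2.1, 0.6, -0.6]
tcp_pos: [0.5651, 0.025, 0.0445]
ft_force: [-1.2, 1.1, -0.2]
tcp_pos: [0.5652, 0.025, 0.0445]
ft_force: [-1.0, -0.2, 0.4]
```

```bash
python3 -m creep '[{"hand":0,"x":0.1,"y":0,"z":0,"roll":0}]' | egrep 'pos|ft'
python3 -m creep '[{"hand":0,"x":0.1,"y":0,"z":0,"roll":0}]'| egrep 'pos|ft'
python3 -m creep '[{"hand":0,"x":0.1,"y":0,"z":0,"roll":0}]'| egrep 'pos|ft'
```

```text
tcp_pos: [0.5658, 0.0249, 0.0445]
ft_force: [-3.4, 0.8, 0.3]
tcp_pos: [0.5661, 0.0249, 0.0444]
ft_force: [-7.2, 0.1, 5.8]
tcp_pos: [0.5663, 0.0249, 0.0444]
ft_force: [-9.2, 0.8, 6.3]
```

```bash
python3 -m creep '[{"hand":0,"x":-0.5,"y":0,"z":0,"roll":0},{"hand":0,"x":-1.5,"y":0,"z":0,"roll":0},{"hand":0,"x":0,"y":0,"z":-4,"roll":0},{"hand":0,"x":-2,"y":0,"z":-4,"roll":0},{"hand":8,"x":-3,"y":0,"z":-4,"roll":0},{"hand":8,"x":0,"y":0,"z":0,"roll":0},{"hand":8,"x":0,"y":0,"z":0,"roll":0}]'
python3 - <<'E'
from h import *
st()
c=get_calibration("wrist");im=grab_frame("wrist")
q=px(c,[[.55,.026,.06]])[0];a,b=int(q[0])-75,max(0,int(q[1])-62);print(q,a,b)
import pickle;pickle.dump((c,im,a,b),open("w6.pkl","wb"))
cv2.imwrite("pics/w6.png",cv2.resize(im[b:b+120,a:a+150][...,::-1],(750,600),interpolation=cv2.INTER_CUBIC))
E
```

```text
t: 10.9
tcp_pos: [0.499, 0.0263, 0.1658]
tcp_rot: [-3.141, -0.004, -0.018]
ft_force: [0.9, 0.6, -0.0]
gripper_width: 0.504
grasp_force: 0.0
t 10.90 [0.499  0.0263 0.1658] [-3.1411 -0.0041 -0.0181] w 0.504 F [ 0.8632  0.5532 -0.0458] 0.0
[253.6421 134.7561] 178 72
```

View pics/w6.png

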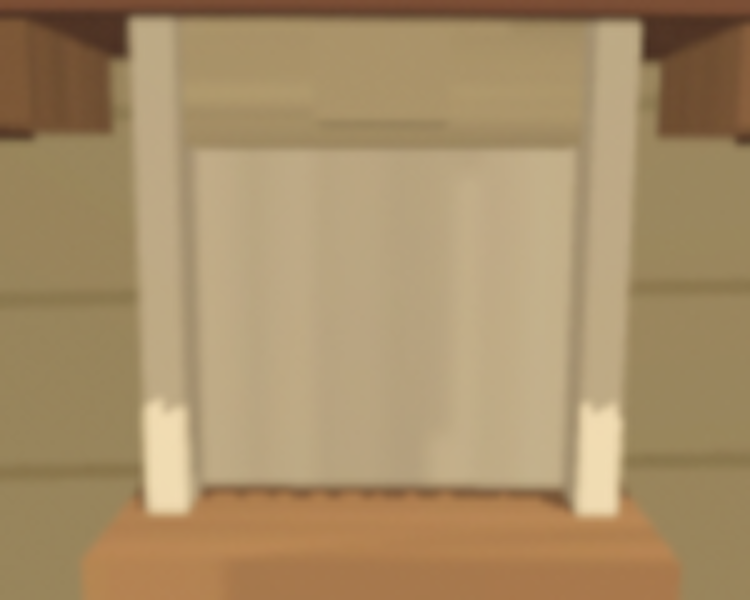

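The block now sits square at the back of the visible bay: its front edge at v≈147, the panel's inner foot at v≈488, and the panel's inner top edge at v≈555. The gap is empty.

```bash
python3 - <<'E'
from h import *
import pickle
c,im,a,b=pickle.load(open("w6.pkl","rb"))
f=lambda u,v,z:w(c,a+(u+.5)/5-.5,b+(v+.5)/5-.5,z)
P={"block":f(385,147,.042),"block low":f(385,147,.019),"foot":f(385,488,.016),"paneltop L":f(85,555,.0745),"paneltop R":f(680,555,.0745),"board":f(385,10,.087),"wallL":f(130,20,.04),"wallR":f(640,20,.04)}
for k,v in P.items():print(k,v)
print("gap",P["block"][0]-P["foot"][0])
E
```

```text
block [0.576  0.0248 0.042 ]
block low [0.5764 0.0248 0.019 ]
foot [0.5128 0.0259 0.016 ]
paneltop L [0.5155 0.0726 0.0745]
paneltop R [ 0.5138 -0.0201  0.0745]
board [0.5927 0.0244 0.087 ]
wallL [0.5969 0.0662 0.04  ]
wallR [ 0.5954 -0.0174  0.04  ]
gap 0.06322235735337778
```

```bash
python3 -m creep '[{"hand":6,"x":-1.95,"y":-4.34,"z":-1,"roll":0},{"hand":6,"x":-1.95,"y":-4.34,"z":-1,"roll":0},{"hand":6,"x":-1.95,"y":-4.34,"z":-1,"roll":0},{"hand":6,"x":-1.95,"y":-4.34,"z":-1,"roll":0},{"hand":6,"x":0,"y":0,"z":0,"roll":0},{"hand":6,"x":0,"y":0,"z":0,"roll":0}]'
python3 - <<'E'
from h import *
import pickle
c=get_calibration("wrist");im=grab_frame("wrist");pickle.dump((c,im),open("w7.pkl","wb"))
q=px(c,[[.4241,.2014,.054],[.4241,.2184,.054]]);print(q)
hsv=cv2.cvtColor(im,cv2.COLOR_RGB2HSV)
m=((hsv[...,1]<40)&(hsv[...,2]>90)).astype(np.uint8)
x0,y0=q[0].astype(int);m2=np.zeros_like(m);m2[max(0,y0-45):y0+45,x0-45:x0+45]=m[max(0,y0-45):y0+45,x0-45:x0+45]
n,l,s,ce=cv2.connectedComponentsWithStats(m2);print(s[1:6],ce[1:6])
cv2.imwrite("pics/w7.png",cv2.resize(im[max(0,y0-50):y0+50,x0-60:x0+60][...,::-1],(720,600),interpolation=cv2.INTER_CUBIC));print(x0-60,y0-50)
E
```

```text
t: 11.55
tcp_pos: [0.4233, 0.2024, 0.2035]
tcp_rot: [3.141, 0.001, -0.015]
ft_force: [0.7, -0.9, -0.4]
gripper_width: 0.701
grasp_force: 0.0
[[255.3404 181.405 ]
 [238.0986 181.6601]]
[[ 223  147   55   57 2506]] [[250.0642 175.1065]]
195 131
```

View pics/w7.png

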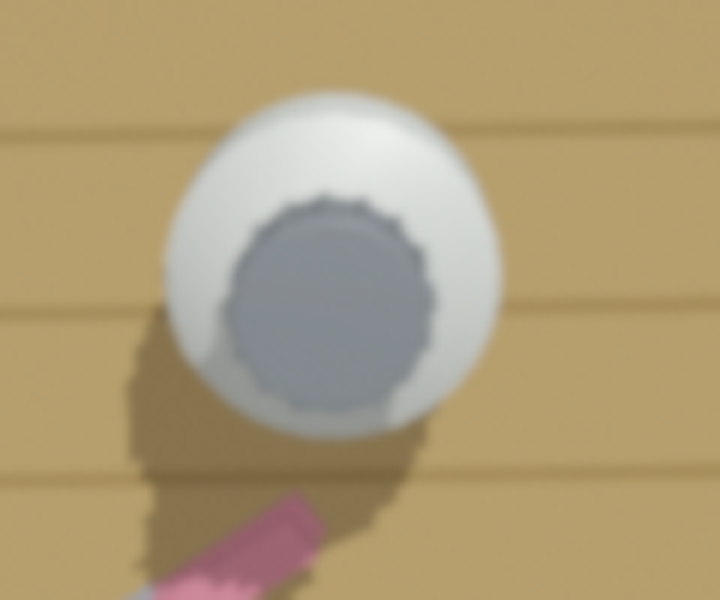

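The cap's top disc spans u 230–434 with its lower edge at v≈413, centred near (332,311). The body spans u 165–502 with its lower edge at v≈438.

```bash
python3 - <<'E'
from h import *
import pickle
from scipy.spatial.transform import Rotation as R
c,im=pickle.load(open("w7.pkl","rb"))
f=lambda u,v,z:w(c,195+(u+.5)/6-.5,131+(v+.5)/6-.5,z)
print("cap back",f(332,413,.054)+[.017,0,0],"L",f(230,311,.054),"R",f(434,311,.054),"front",f(332,208,.054)-[.017,0,0])
print("body back",f(333,438,.028)+[.030,0,0],"L",f(165,270,.028),"R",f(502,270,.028))
t=f(332,311,.054);s=manip.read_state();Rt=R.from_euler("xyz",s["tcp_rot"]).as_matrix()
print(t,s["tcp_pos"],Rt.T@(t-s["tcp_pos"])*1e3)
E
```

```text
cap back [0.4225 0.2071 0.054 ] L [0.4234 0.2235 0.054 ] R [0.4229 0.19   0.054 ] front [0.4234 0.2064 0.054 ]
body back [0.4221 0.2076 0.028 ] L [0.4243 0.237  0.028 ] R [0.4234 0.1768 0.028 ]
[0.4232 0.2068 0.054 ] [0.4236 0.2009 0.2034] [ -0.3852  -6.0151 149.3916]
```

```bash
python3 -m creep '[{"hand":6,"x":-0.09,"y":-0.6,"z":4,"roll":0},{"hand":6,"x":0,"y":0,"z":4,"roll":0},{"hand":6,"x":0,"y":0,"z":4,"roll":0},{"hand":6,"x":0,"y":0,"z":2.5,"roll":0},{"hand":6,"x":0,"y":0,"z":0.9,"roll":0},{"hand":6,"x":0,"y":0,"z":0,"roll":0},{"hand":6,"x":0,"y":0,"z":0,"roll":0}]';  python3 -m creep '[{"hand":2.5,"x":0,"y":0,"z":0,"roll":0},{"hand":2.5,"x":0,"y":0,"z":0,"roll":0},{"hand":2.5,"x":0,"y":0,"z":0,"roll":0},{"hand":2.5,"x":0,"y":0,"z":0,"roll":0}]' 40
```

```text
t: 12.3
tcp_pos: [0.4233, 0.2067, 0.0511]
tcp_rot: [-3.142, -0.001, -0.02]
ft_force: [0.9, -0.4, 0.1]
gripper_width: 0.699
grasp_force: 0.0
t: 12.7
tcp_pos: [0.4233, 0.2075, 0.0518]
tcp_rot: [-3.141, -0.002, -0.018]
ft_force: [0.1, -0.3, 7.4]
gripper_width: 0.383
grasp_force: 39.0
```

```bash
python3 -m creep '[{"hand":2.5,"x":0,"y":0,"z":-2,"roll":0},{"hand":2.5,"x":0,"y":0,"z":-4,"roll":0},{"hand":2.5,"x":0,"y":0,"z":-4,"roll":0},{"hand":2.5,"x":0,"y":0,"z":-2,"roll":0},{"hand":2.5,"x":2.5,"y":3.6,"z":0,"roll":0},{"hand":2.5,"x":2.5,"y":3.6,"z":0,"roll":0},{"hand":2.5,"x":2.5,"y":3.6,"z":0,"roll":0},{"hand":2.5,"x":2.5,"y":3.6,"z":0,"roll":0}]';  python3 -m creep '[{"hand":2.5,"x":2.5,"y":3.6,"z":0,"roll":0},{"hand":2.5,"x":0,"y":0,"z":0,"roll":0},{"hand":2.5,"x":0,"y":0,"z":0,"roll":0},{"hand":2.5,"x":0,"y":0,"z":0,"roll":0}]'
```

```text
t: 13.5
tcp_pos: [0.5207, 0.06, 0.1715]
tcp_rot: [-3.141, -0.001, -0.018]
ft_force: [0.7, 0.0, -0.6]
gripper_width: 0.381
grasp_force: 40.5
t: 13.9
tcp_pos: [0.5436, 0.0261, 0.1708]
tcp_rot: [-3.141, 0.0, -0.017]
ft_force: [-0.7, 0.6, -1.3]
gripper_width: 0.383
grasp_force: 40.5
```

```bash
python3 -m creep '[{"hand":2.5,"x":0.18,"y":0.07,"z":2,"roll":0},{"hand":2.5,"x":0,"y":0,"z":1.8,"roll":0},{"hand":2.5,"x":0,"y":0,"z":0,"roll":0},{"hand":2.5,"x":0,"y":0,"z":0,"roll":0}]' | egrep 'pos|ft';  python3 -m creep '[{"hand":2.5,"x":0,"y":0,"z":0.4,"roll":0},{"hand":2.5,"x":0,"y":0,"z":0.4,"roll":0},{"hand":2.5,"x":0,"y":0,"z":0.2,"roll":0}]' | egrep 'pos|ft'; python3 -m creep '[{"hand":2.5,"x":0,"y":0,"z":0.3,"roll":0},{"hand":2.5,"x":0,"y":0,"z":0,"roll":0}]' | egrep 'pos|ft'
```

```text
tcp_pos: [0.5456, 0.0254, 0.1329]
ft_force: [0.2, -0.2, -2.0]
tcp_pos: [0.546, 0.0243, 0.1226]
ft_force: [-0.2, -0.0, -0.6]
tcp_pos: [0.5458, 0.0242, 0.1192]
ft_force: [-0.3, 0.2, -0.2]
```

```bash
python3 -m creep '[{"hand":2.5,"x":0,"y":0,"z":0.6,"roll":0},{"hand":2.5,"x":0,"y":0,"z":0.6,"roll":0},{"hand":2.5,"x":0,"y":0,"z":0.6,"roll":0},{"hand":2.5,"x":0,"y":0,"z":0,"roll":0}]' | egrep 'pos|ft';  python3 -m creep '[{"hand":2.5,"x":0,"y":0,"z":0.4,"roll":0},{"hand":2.5,"x":0,"y":0,"z":0.3,"roll":0},{"hand":2.5,"x":0,"y":0,"z":0,"roll":0}]' | egrep 'pos|ft'; python3 -m creep '[{"hand":2.5,"x":0,"y":0,"z":0.3,"roll":0},{"hand":2.5,"x":0,"y":0,"z":0,"roll":0}]' | egrep 'pos|ft'
```

```text
tcp_pos: [0.5454, 0.0242, 0.1005]
ft_force: [-0.1, 0.6, -1.2]
tcp_pos: [0.5458, 0.0242, 0.0942]
ft_force: [0.4, -0.8, -1.7]
tcp_pos: [0.5459, 0.0242, 0.0913]
ft_force: [0.2, -0.2, -1.3]
```

```bash
python3 -m creep '[{"hand":2.5,"x":0,"y":0,"z":0.3,"roll":0},{"hand":2.5,"x":0,"y":0,"z":0.2,"roll":0},{"hand":2.5,"x":0,"y":0,"z":0,"roll":0}]' | egrep 'pos|ft';  python3 -m creep '[{"hand":2.5,"x":0,"y":0,"z":0.3,"roll":0},{"hand":2.5,"x":0,"y":0,"z":0.2,"roll":0},{"hand":2.5,"x":0,"y":0,"z":0,"roll":0}]' | egrep 'pos|ft'; python3 -m creep '[{"hand":2.5,"x":0,"y":0,"z":0.4,"roll":0},{"hand":2.5,"x":0,"y":0,"z":0.4,"roll":0},{"hand":2.5,"x":0,"y":0,"z":0,"roll":0}]' | egrep 'pos|ft'
```

```text
tcp_pos: [0.5458, 0.0242, 0.0862]
ft_force: [0.4, 0.2, -0.2]
tcp_pos: [0.5458, 0.0242, 0.0812]
ft_force: [0.0, -0.4, -1.2]
tcp_pos: [0.5456, 0.0242, 0.0729]
ft_force: [-0.2, -0.5, -0.9]
```

Sliding in with no contact. Lowering it the last 5 mm onto the floor, then releasing.

```bash
python3 -m creep '[{"hand":2.5,"x":0,"y":0,"z":0.3,"roll":0},{"hand":2.5,"x":0,"y":0,"z":0.15,"roll":0},{"hand":2.5,"x":0,"y":0,"z":0.05,"roll":0},{"hand":2.5,"x":0,"y":0,"z":0.05,"roll":0},{"hand":2.5,"x":0,"y":0,"z":0,"roll":0}]' | egrep 'pos|ft'
```

```text
tcp_pos: [0.546, 0.0242, 0.068]
ft_force: [-0.5, 0.9, -1.5]
```

```bash
python3 -m creep '[{"hand":2.5,"x":0,"y":0,"z":0.05,"roll":0},{"hand":2.5,"x":0,"y":0,"z":0.05,"roll":0},{"hand":2.5,"x":0,"y":0,"z":0,"roll":0}]' | egrep 'pos|ft'; python3 -m creep '[{"hand":2.5,"x":0,"y":0,"z":0.05,"roll":0},{"hand":2.5,"x":0,"y":0,"z":0,"roll":0}]' | egrep 'pos|ft'
```

```text
tcp_pos: [0.546, 0.0243, 0.0678]
ft_force: [-3.5, -0.2, 8.9]
tcp_pos: [0.546, 0.0244, 0.0678]
ft_force: [-4.4, 0.7, 15.9]
```

```bash
python3 -m creep '[{"hand":4.8,"x":0,"y":0,"z":-0.1,"roll":0},{"hand":4.8,"x":0,"y":0,"z":0,"roll":0},{"hand":4.8,"x":0,"y":0,"z":-3,"roll":0},{"hand":4.8,"x":0,"y":0,"z":-4,"roll":0},{"hand":4.8,"x":-3,"y":-0.1,"z":-2,"roll":0},{"hand":0,"x":-4,"y":0,"z":0,"roll":0},{"hand":0,"x":0,"y":0,"z":0,"roll":0},{"hand":0,"x":0,"y":0,"z":0,"roll":0}]'
python3 - <<'E'
from h import *
import pickle
c=get_calibration("wrist");im=grab_frame("wrist");pickle.dump((c,im),open("w8.pkl","wb"))
cv2.imwrite("pics/w8.png",cv2.resize(im[...,::-1],(800,600)))
# grey cap: expected centre if upright on the floor
print("expected cap px",px(c,[[.5454,.0245,.070]]))
hsv=cv2.cvtColor(im,cv2.COLOR_RGB2HSV);q=px(c,[[.5454,.0245,.070]])[0].astype(int)
sub=hsv[q[1]-45:q[1]+45,q[0]-45:q[0]+45];m=((sub[...,0]>90)&(sub[...,0]<130)&(sub[...,2]>70)).astype(np.uint8)
n,l,s,ce=cv2.connectedComponentsWithStats(m);i=1+s[1:,4].argmax();print(s[i],ce[i]+q-45)
E
```

```text
t: 18.4
tcp_pos: [0.4757, 0.0265, 0.1579]
tcp_rot: [-3.142, -0.001, -0.018]
ft_force: [0.2, -0.2, 0.2]
gripper_width: 0.06
grasp_force: 0.0
expected cap px [[255.3827 110.2142]]
[  23   21   48   50 1770] [255.9588 110.2774]
```

The jar's cap is within a pixel of where it should be, standing on the drawer floor. Next I'll shut the drawer.

```bash
python3 -m creep '[{"hand":0,"x":0,"y":0,"z":4,"roll":0},{"hand":0,"x":0,"y":0,"z":4.1,"roll":0},{"hand":0,"x":0,"y":0,"z":0,"roll":0},{"hand":0,"x":0,"y":0,"z":0,"roll":0},{"hand":0,"x":0.4,"y":0,"z":0,"roll":0},{"hand":0,"x":0.4,"y":0,"z":0,"roll":0},{"hand":0,"x":0.3,"y":0,"z":0,"roll":0},{"hand":0,"x":0.3,"y":0,"z":0,"roll":0}]' | egrep 'pos|ft';  python3 -m creep '[{"hand":0,"x":0.3,"y":0,"z":0,"roll":0},{"hand":0,"x":0.3,"y":0,"z":0,"roll":0},{"hand":0,"x":0.3,"y":0,"z":0,"roll":0}]' | egrep 'pos|ft';  python3 -m creep '[{"hand":0,"x":0.3,"y":0,"z":0,"roll":0},{"hand":0,"x":0.3,"y":0,"z":0,"roll":0},{"hand":0,"x":0.3,"y":0,"z":0,"roll":0}]' | egrep 'pos|ft'
```

```text
tcp_pos: [0.4893, 0.0261, 0.0772]
ft_force: [-9.2, 0.8, 6.7]
tcp_pos: [0.4963, 0.0258, 0.0767]
ft_force: [-9.7, -0.0, 6.7]
tcp_pos: [0.5053, 0.0256, 0.0767]
ft_force: [-9.4, 0.3, 7.4]
```

```bash
python3 -m creep '[{"hand":0,"x":0.3,"y":0,"z":0,"roll":0},{"hand":0,"x":0.3,"y":0,"z":0,"roll":0},{"hand":0,"x":0.3,"y":0,"z":0,"roll":0},{"hand":0,"x":0.3,"y":0,"z":0,"roll":0},{"hand":0,"x":0.3,"y":0,"z":0,"roll":0}]' | egrep 'pos|ft';  python3 -m creep '[{"hand":0,"x":0.3,"y":0,"z":0,"roll":0},{"hand":0,"x":0.3,"y":0,"z":0,"roll":0},{"hand":0,"x":0.3,"y":0,"z":0,"roll":0},{"hand":0,"x":0.3,"y":0,"z":0,"roll":0},{"hand":0,"x":0.3,"y":0,"z":0,"roll":0}]' | egrep 'pos|ft';  python3 -m creep '[{"hand":0,"x":0.3,"y":0,"z":0,"roll":0},{"hand":0,"x":0.3,"y":0,"z":0,"roll":0},{"hand":0,"x":0.3,"y":0,"z":0,"roll":0},{"hand":0,"x":0.3,"y":0,"z":0,"roll":0}]' | egrep 'pos|ft'; python3 -m creep '[{"hand":0,"x":0.2,"y":0,"z":0,"roll":0},{"hand":0,"x":0.2,"y":0,"z":0,"roll":0},{"hand":0,"x":0.2,"y":0,"z":0,"roll":0},{"hand":0,"x":0.2,"y":0,"z":0,"roll":0}]' | egrep 'pos|ft'
```

```text
tcp_pos: [0.5204, 0.0252, 0.0767]
ft_force: [-9.5, 0.1, 7.3]
tcp_pos: [0.5354, 0.0249, 0.0767]
ft_force: [-9.8, -0.5, 6.5]
tcp_pos: [0.5474, 0.0246, 0.0767]
ft_force: [-8.7, -1.8, 7.3]
tcp_pos: [0.5554, 0.0244, 0.0767]
ft_force: [-9.4, -2.1, 7.1]
```

```bash
python3 -m creep '[{"hand":0,"x":0.15,"y":0,"z":0,"roll":0},{"hand":0,"x":0.15,"y":0,"z":0,"roll":0},{"hand":0,"x":0.15,"y":0,"z":0,"roll":0},{"hand":0,"x":0.1,"y":0,"z":0,"roll":0},{"hand":0,"x":0.1,"y":0,"z":0,"roll":0},{"hand":0,"x":0.1,"y":0,"z":0,"roll":0}]' | egrep 'pos|ft'; python3 -m creep '[{"hand":0,"x":0.1,"y":0,"z":0,"roll":0},{"hand":0,"x":0.1,"y":0,"z":0,"roll":0}]' | egrep 'pos|ft';python3 -m creep '[{"hand":0,"x":0.1,"y":0,"z":0,"roll":0},{"hand":0,"x":0.1,"y":0,"z":0,"roll":0}]' | egrep 'pos|ft'
```

```text
tcp_pos: [0.5629, 0.0242, 0.0767]
ft_force: [-8.7, -0.8, 6.4]
tcp_pos: [0.5649, 0.0242, 0.0767]
ft_force: [-9.1, -0.7, 6.1]
tcp_pos: [0.5669, 0.0241, 0.0767]
ft_force: [-9.5, -1.5, 7.0]
```

```bash
python3 -m creep '[{"hand":0,"x":0.1,"y":0,"z":0,"roll":0},{"hand":0,"x":0,"y":0,"z":0,"roll":0}]' | egrep 'pos|ft';python3 -m creep '[{"hand":0,"x":0.1,"y":0,"z":0,"roll":0},{"hand":0,"x":0,"y":0,"z":0,"roll":0}]' | egrep 'pos|ft';python3 -m creep '[{"hand":0,"x":0.1,"y":0,"z":0,"roll":0},{"hand":0,"x":0,"y":0,"z":0,"roll":0}]' | egrep 'pos|ft'
```

```text
tcp_pos: [0.5681, 0.0241, 0.0767]
ft_force: [-7.3, -1.8, 5.5]
tcp_pos: [0.5688, 0.0241, 0.0766]
ft_force: [-8.1, -1.1, 6.8]
tcp_pos: [0.5688, 0.0241, 0.0765]
ft_force: [-12.3, -1.1, 8.4]
```

```bash
python3 -m creep '[{"hand":0,"x":0.1,"y":0,"z":0,"roll":0},{"hand":0,"x":0,"y":0,"z":0,"roll":0}]' | egrep 'pos|ft'; python3 -m creep '[{"hand":0,"x":-0.3,"y":0,"z":0,"roll":0},{"hand":0,"x":-1.5,"y":0,"z":0,"roll":0},{"hand":0,"x":-4,"y":0,"z":0,"roll":0},{"hand":0,"x":-4,"y":0,"z":-2,"roll":0},{"hand":0,"x":-3,"y":0,"z":-5,"roll":0},{"hand":0,"x":0,"y":0,"z":-4,"roll":0},{"hand":0,"x":0,"y":0,"z":0,"roll":0},{"hand":0,"x":0,"y":0,"z":0,"roll":0}]'
python3 - <<'E'
from h import *
c=get_calibration("wrist");im=grab_frame("wrist");cv2.imwrite("pics/w9.png",im[...,::-1])
# columns through middle and side drawers: dark-wood / mat transition in front of the chest
for y in(.123,.0245,-.074):
    P=[[x,y+.012,.06] for x in np.arange(.555,.61,.003)]
    q=np.rint(px(c,P)).astype(int);print(y,q[0],[int(im[b,a].astype(int)[0]-im[b,a].astype(int)[2]) if 0<=b<384 and 0<=a<512 else None for a,b in q])
E
```

```text
tcp_pos: [0.5689, 0.0241, 0.0764]
ft_force: [-15.7, -0.0, 11.9]
t: 24.25
tcp_pos: [0.4508, 0.0271, 0.1808]
tcp_rot: [-3.141, -0.004, -0.018]
ft_force: [-0.7, 0.1, -0.5]
gripper_width: -0.006
grasp_force: 0.0
0.123 [118  69] [57, 57, 56, 57, 57, 57, 36, 35, 39, 53, 57, 61, 61, 61, 62, 48, 42, None, None]
0.0245 [240  66] [56, 57, 57, 57, 56, 44, 36, 39, 50, 60, 63, 63, 63, 63, 45, 36, None, None, None]
-0.074 [364  64] [94, 93, 90, 87, 89, 87, 38, 48, 55, 62, 63, 63, 62, 60, 36, 65, None, None, None]
```

```bash
python3 - <<'E'
from h import *
c=get_calibration("wrist");im=cv2.imread("pics/w9.png").astype(np.float32).sum(2)
for y0 in(.123,.0245,-.074):
    for off in(.018,-.018):
        xs=np.arange(.56,.60,.0005);y=y0+off
        q=px(c,[[x,y,.066] for x in xs]).astype(np.float32)
        p=cv2.remap(im,q[:,:1],q[:,1:],cv2.INTER_LINEAR)[:,0]
        g=np.gradient(cv2.GaussianBlur(p[:,None],(1,7),0)[:,0]);i=np.argsort(-abs(g))[:1]
        pk=[j for j in range(1,len(g)-1) if abs(g[j])>4 and abs(g[j])>=abs(g[j-1]) and abs(g[j])>abs(g[j+1])]
        print(round(y,3),[(round(float(xs[j]+.0187*(y-.0245)),4),round(float(g[j]),1)) for j in pk])
E
```

```text
0.141 [(0.5717, -22.6), (0.5812, 12.7), (0.5847, 4.4), (0.5987, -20.6)]
0.105 [(0.564, 6.2), (0.5705, -38.3), (0.5795, 10.9), (0.583, 5.0), (0.5975, -19.4), (0.6, 5.2)]
0.042 [(0.5678, -39.5), (0.5768, 12.7), (0.5803, 5.8), (0.5948, -19.5), (0.5973, 8.1), (0.5993, -19.4)]
0.007 [(0.5667, -38.6), (0.5752, 10.9), (0.5787, 6.1), (0.5937, -22.1), (0.5962, 11.6), (0.5982, -47.7)]
-0.056 [(0.5635, -39.5), (0.5725, 12.3), (0.576, 4.6), (0.5905, -19.4), (0.594, 17.3), (0.5965, -54.2)]
-0.092 [(0.5623, -51.7), (0.5713, 11.0), (0.5748, 4.8), (0.5888, -20.0), (0.5928, 17.5), (0.5963, -53.3)]
```

```bash
python3 -c "
from cell import manip
print(manip.close_job())"
```

```text
the job is handed in; nothing more can be done
None
```

The job is handed in at about 24 s: the pressing block and the glue jar are in the drawer in front of the tin and printing block, and it is pushed slowly shut, with its face flush with the outer two in the wrist camera; I could not see the tin and printing block directly.

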